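# Lock the pot tray down for carrying

## Task

Make the pot carrier ready to be carried. Slide the lock's T-grip fully back to its end stop so the bolt is out of the way, swing the hold-down arm in over the pots until it stops along the middle of the tray, then slide the T-grip fully forward to its other end stop so that the bolt holds the arm. Leave the pots standing as they are and do not push or tip the other things on the bench.

Things in the scene. Friction and masses are not known exactly. Their poses are not given: they have to be found in the camera images.
- carrier: Fixed pot carrier: wooden board 220 (x) x 470 (y) x 12 mm with a black tray of four pots, a hinge post at its +y end and a dark wooden lock block at its -y end. Origin at bench level, 25 mm to +y of the board's middle; z up. Tray 180 x 215 mm, centre y = +17 mm, walls 42 mm high. Lock block 60 x 150 mm, centre x = -26, y = -185 mm, 95 mm high; bolt guides at y = -118 and -252 mm, 122 mm high.
- hold_arm (a joint): Angle (rad) of the hold-down arm about its upright hinge, 0 to 1.5, stiff enough to stay where it is left. 0: stopped, the arm lies along the middle of the tray, pointing to the carrier's -y; larger: swung out, its free end towards the carrier's -x (clockwise seen from above is opening).
- bar_grip (a point): Centre of the grip part of the arm's handle: an upright round wooden knob, 28 mm in diameter, standing on the arm 160 mm from the hinge axis; it reaches from 114 to 170 mm over the bench, this point lies at 148 mm. The point's y axis points along the arm towards the hinge, z up.
- bar_hinge (a point): Point on the arm's upright hinge axis at mid-thickness of the arm, 108 mm over the bench (carrier x = 0, y = +160 mm). The arm is a flat aluminium bar 28 mm wide, 12 mm thick, reaching 260 mm from the axis, with two black crosspieces (130 x 22 x 8 mm) under it, 90 and 195 mm from the axis, undersides 94 mm over the bench, 14 mm above the pots.
- lock_bolt (a joint): Position (m) of the lock bolt, 0 to 0.08. 0: fully back, T-grip at the end stop farthest from the arm; 0.08: fully forward at the other end stop, where the round bolt (14 mm thick, 108 mm over the bench) passes in front of the arm's free end and holds it in. A bolt partly forward blocks the arm's way in. Friction about 3 N; it stays where it is left.
- lock_grip (a point): Centre of the lock's T-grip: a black plastic block 70 mm long (carrier x), 20 mm thick (carrier y), 42 mm high, reaching from 128 to 170 mm over the bench; this point lies at 150 mm. It slides along the point's y axis (carrier y); +y is forward (locking). The bolt's tip is 85 mm ahead of this point.
- pot1: Terracotta pot filled with soil, 68 mm across, 65 mm high, standing in a cell of the tray, top 80 mm over the bench. Origin at the centre of its underside, z up.
- pot2: Black plastic pot of the same size, in the tray.
- pot3: Terracotta pot of the same size with moss, in the tray.
- pot4: Black plastic pot of the same size with moss, in the tray.
- moss_dish: Bystander: white ceramic dish of moss, 100 mm across, about 40 mm high, on the bench just in front (-x) of the carrier. Origin at the centre of its underside.
- root_hook: Bystander: stainless root hook lying on the bench, 195 mm long, 14 mm thick. Origin on the bench at its middle.
- tamper: Bystander: silicone tamper lying on the bench, 150 mm long, 52 mm thick at its head. Origin on the bench near its middle.
- clip: Bystander: spring clip 70 mm long holding a 230 mm chopstick, lying on the bench near the robot. Origin on the bench under the clip's middle.
There are look-alikes about, which are no part of the job. What is shaped like the pot3 but blue or pink is not meant. Leave any red look-alike of the pot4 alone.

How it is judged:
By the outcome, as a careful person would: the job done as asked, in the order asked, and still so for the second after the job is handed in, with the robot touching nothing.
It also fails if it takes over 54 s, if anything falls off the work surface, if the arm or the gripper's body presses on something with over 40 N, if the wrist force passes 120 N, or if a joint passes its speed limit or range.

## Robot

A 6-joint arm with a two-finger parallel gripper is mounted at the origin on the work surface. World frame = base frame: x ahead of the robot, y to its left, z up, the work surface at z = 0. Lengths are in m, angles in rad, forces in N, time in s.
With the tool pointing down it reaches from about 0.25 to 0.725 m from the base axis. Payload 9.7 kg.
Tool frame: the origin (TCP) lies midway between the tips of the shut fingers; the grasp point (between the pads) lies env.tcp_to_grasp behind it (env.tcp_to_grasp is the distance from the TCP to the grasp point, in m); z points along the fingers, y is the line along which they close (so a half turn about z gives the same grasp; the last joint's range is limited). The gripper opens to 85 mm and grips with 20 to 120 N. Pads are 22 mm wide; open, the fingers measure 114 mm over their backs; the gripper's body (76 mm by 85 mm) begins 54 mm behind the grasp point. The pads swing forward as they close: fully open they stand 13 mm farther back than shut.
Start: joints at [1.228, 0.087, 0.176, 1.66, 0, 1.571], TCP at [0.185, 0.518, 0.231] pointing down, gripper open.
Joint ranges: [-3.13, 3.13], [-0.85, 1.81], [-1.15, 1.24], [-2.2, 2.28], [-1.44, 1.52], [-3.14, 3.14]. Speed limits (rad/s): [2.22, 2.22, 2.57, 3.14, 3.14, 3.14].

## Interface

Orientations are given as a 3x3 rotation matrix whose columns are the frame's x, y, z axes.
In Python, from station import env gives the robot as it stands. The module is installed in compiled form; this text tells all that it offers.
- The arm moves only by the shell command python3 -m crank 'ROWS' [OPENING] [FORCE]. ROWS is JSON, one flat list of numbers, 4 for each row, row after row: the shift along the tool's x, y, z scaled (see below), then the turn about the tool's z scaled (see below). In form: [x, y, z, yaw, x, y, z, yaw, ...]. A call has 1 to 12 rows; each row is the pose to reach, as a shift and turn from the pose commanded when the call began, along the tool's axes at that moment; what a row does not reach only later rows make up. The controller multiplies each number of a shift by 25 cm and each number of a turn by pi/4 rad. A row lasts 1/10 s, in which the tool goes at most 50 mm and 8.59 degrees, less where a joint would pass 70% of its speed; a pose out of reach is approached as far as the arm can. A call with a number of a shift or a turn outside -1 to 1 is refused whole. A call with a gripper value outside its range is refused whole. OPENING is the finger opening in mm, from 0 to 85.4, set as the call begins (- or left out, the last holds). The fingers move at their own pace and stop on an object; FORCE is the grip in N (left out, the last holds). Time passes only in rows, so rows that repeat a pose let the fingers close. It gives the time, the measured TCP pose, the force, the opening and the grip force at its end, in the units of the state.
- env.get_obs(): the state, without advancing time (a new reading comes with each control period).
- env.camera(name): name is "side" or "top" or "wrist"; returns the picture (384x512x3 uint8, red, green, blue); there is no depth.
- env.get_calibration(name): a dict with "intrinsics" (3x3 intrinsics, pixels), "k1" (the pictures are not rectified: a ray, as slopes to the right and down, at radius r is drawn at 1 + k1 r^2 times it, then the intrinsics apply), "pose" (4x4, takes a point from camera to world coordinates). Camera axes: x right, y down, z forward; pixel columns grow to the right and rows downward; lengths in m; the calibration is good to about 2 mm. A picture is of the moment at which its call begins: read the wrist's pose just before it. get_calibration takes no time and is no camera call; for the wrist camera it gives the pose at the moment of the call.
- env.finish_job(): hands the job in; it is judged then, once.
The state is a dict: "time": time; "q": joint angles; "joint_velocities": joint speeds; "joint_efforts": joint torques, N m; "tcp_pos": TCP position; "orientation": TCP orientation; "contact_force": force on the tool from outside, world axes, zero at the start; "wrist_torque": the same for the moment, N m; "grip_width": opening from 0.0 (shut) to 1.0 (fully open); "grip_force": force on a finger pad.
Only numpy, scipy, OpenCV 4.12 (cv2) and the standard library are available. Lean on these libraries where they do the work, as an engineer would, in place of code of your own. Each camera call takes 0.05 s, during which the arm holds its last target. There are 200 camera calls.

## Working session

There is one attempt and no reset: what is moved stays moved. The work goes in short steps, Python scripts to look and compute and a shell command to move; the robot and the scene stay as the last step left them, time stands still between calls to the robot, and variables do not carry over. Pictures are saved under pics/ and viewed, at most 10 in all, crops included, and the job is handed in when it is done.

```bash
mkdir -p pics
cat > h.py <<'E'
import numpy as np, cv2
from station import env
def shot(n,f):
    c=env.get_calibration(n); im=env.camera(n); cv2.imwrite('pics/'+f,im[:,:,::-1]); return im,c
def ray(c,u,v):
    K=np.array(c['intrinsics']); d=np.array([(u-K[0,2])/K[0,0],(v-K[1,2])/K[1,1]]); s=d.copy()
    for _ in range(20): s=d/(1+c['k1']*(s@s))
    T=np.array(c['pose']); return T[:3,3],T[:3,:3]@np.array([s[0],s[1],1])
def onz(c,u,v,z):
    o,d=ray(c,u,v); return o+d*(z-o[2])/d[2]
def proj(c,P):
    T=np.array(c['pose']); p=T[:3,:3].T@(np.array(P)-T[:3,3]); s=p[:2]/p[2]; s=s*(1+c['k1']*(s@s)); K=np.array(c['intrinsics'])
    return K[0,0]*s[0]+K[0,2],K[1,1]*s[1]+K[1,2]
E
python3 - <<'E'
from h import *
o=env.get_obs(); print(o['time'],o['tcp_pos'],o['orientation'],o['grip_width'],env.tcp_to_grasp)
a,c=shot('top','top0.png'); b,d=shot('side','side0.png')
for k in (c,d): print(k['pose'],k['intrinsics'],k['k1'])
E
```

```text
0.0 [0.18475445 0.51779802 0.23059095] [[-9.41834007e-01  3.36078055e-01 -4.93236588e-04]
 [ 3.36078413e-01  9.41833217e-01 -1.22134915e-03]
 [ 5.40779542e-05 -1.31607434e-03 -9.99999133e-01]] 0.9982614969854302 0.0187
[[-0.00912484 -0.98294817  0.18365627  0.37030123]
 [-0.99965942  0.00447622 -0.02571021  0.0083383 ]
 [ 0.02444972 -0.18382832 -0.98265424  1.34569691]
 [ 0.          0.          0.          1.        ]] [[384.00761453   0.         257.7799835 ]
 [  0.         384.00761453 188.94671695]
 [  0.           0.           1.        ]] -0.018671327649300684
[[ 0.67298076 -0.46936991  0.57165443 -0.23824195]
 [-0.73952211 -0.41205506  0.53227595 -0.7603381 ]
 [-0.01428121 -0.78096256 -0.62441455  1.01297146]
 [ 0.          0.          0.          1.        ]] [[482.85210433   0.         261.11516429]
 [  0.         482.85210433 188.07474355]
 [  0.           0.           1.        ]] -0.15761683015701905
```

View pics/top0.png

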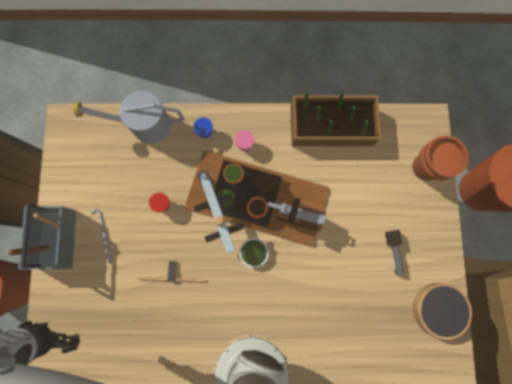

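View pics/side0.png

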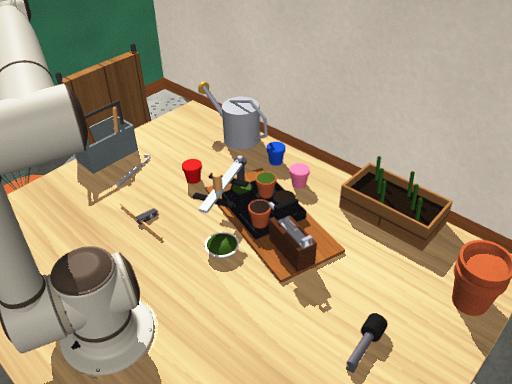

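The top view shows the carrier at about (190-330, 150-245): hinge near (208,178), swung-out arm ending near (228,250), lock near (300,213), dish (254,253). The look-alikes are clear of it: red (159,202), pink (245,140) and blue (203,127). I'll enlarge both views next.

Run:
```python
import cv2,numpy as np
t=cv2.imread('pics/top0.png')[140:270,180:340]; s=cv2.imread('pics/side0.png')[145:285,185:350]
t=cv2.resize(t,(800,650),interpolation=cv2.INTER_CUBIC)[:600]
cv2.imwrite('pics/topc.png',t); s=cv2.resize(s,(700,594),interpolation=cv2.INTER_CUBIC); cv2.imwrite('pics/sidec.png',s)
```

```text
(no output)
```

View pics/topc.png

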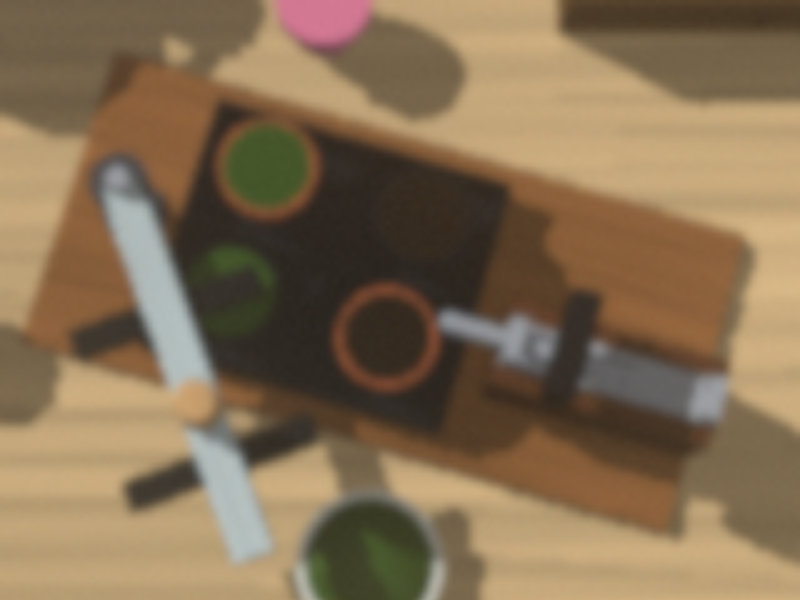

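View pics/sidec.png

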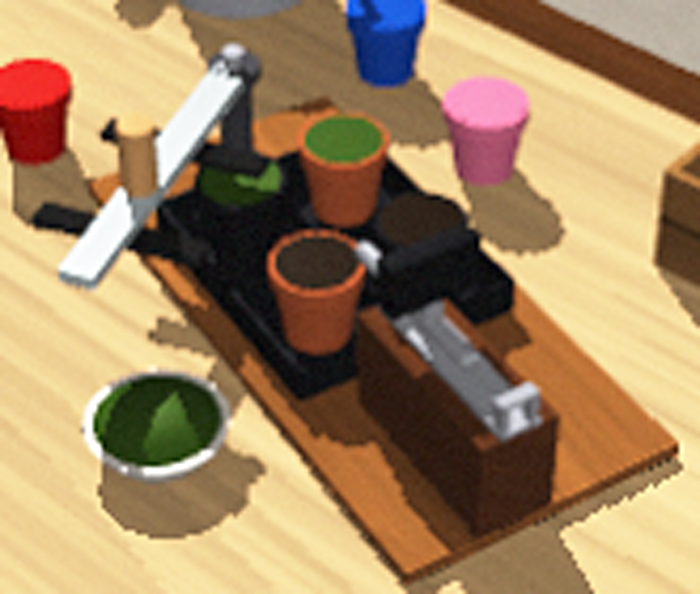

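The enlarged crops (top crop is 5x) show these points:
- **Hinge cap:** top crop (118,177)
- **Knob top:** (196,402)
- **Arm end:** (250,552)
- **T-grip top:** (574,347)
- **Bolt tip:** (443,318)

pot3 is the moss terracotta pot in the tray and pot4 is the black moss pot in the tray. The red, pink and blue pots stand outside it.

Run:
```python
from h import *
c=env.get_calibration('top'); s=env.get_calibration('side')
T=lambda u,v:(180+u/5,140+v/5); S=lambda u,v:(185+u/4.2424,145+v/4.2424)
def tri(a,b):
    o,d=ray(c,*a);p,e=ray(s,*b); d/=np.linalg.norm(d);e/=np.linalg.norm(e)
    A=np.array([d,-e]).T; k=np.linalg.lstsq(A,p-o,rcond=None)[0]; x,y=o+d*k[0],p+e*k[1]; return (x+y)/2,np.linalg.norm(x-y)
print('knob',onz(c,*T(196,402),.17),tri(T(196,402),S(137,125)))
print('hinge',onz(c,*T(118,177),.12),tri(T(118,177),S(235,53)))
print('grip',onz(c,*T(574,347),.17),tri(T(574,347),S(430,248)))
print('end',onz(c,*T(250,552),.114)); print('tip',onz(c,*T(443,318),.113))
for p in [(120,55),(25,342),(678,535),(748,238)]: print('board',onz(c,*T(*p),.012))
print('dish',onz(c,*T(370,565),.04))
```

```text
knob [0.49259572 0.09664204 0.17      ] (array([0.49348547, 0.09561903, 0.17191006]), np.float64(0.002797214284179485))
hinge [0.6451066  0.15251453 0.12      ] (array([0.64443743, 0.15107007, 0.12663359]), np.float64(0.002097621040542383))
grip [ 0.52515855 -0.13637223  0.17      ] (array([ 0.52633524, -0.13743037,  0.17148227]), np.float64(0.003640644181986237))
end [0.40300942 0.06588122 0.114     ]
tip [ 0.55214251 -0.05860452  0.113     ]
board [0.75904164 0.16531898 0.012     ]
board [0.55170709 0.22796376 0.012     ]
board [ 0.41475182 -0.22438661  0.012     ]
board [ 0.62327475 -0.28204157  0.012     ]
dish [ 0.39568245 -0.01113672  0.04      ]
```

Checks: the knob–hinge distance is 161 mm against 160 given. Carrier yaw is about -16.8°. The grip sits at carrier (-27, -147) mm, so the bolt is almost fully forward, and the arm is at about 0.93 rad. I'll head for the T-grip now.

```bash
cat >> h.py <<'E'
def delta(P,R=None):
    o=env.get_obs(); d=np.array(P)-o['tcp_pos']; return (np.array(o['orientation']).T@d/.25).round(3)
def yawof(): # world angle of tool y, deg
    R=np.array(env.get_obs()['orientation']); return np.degrees(np.arctan2(R[1,1],R[0,1]))
O=np.array([.5944,-.0044]); Y=np.array([.290,.957]); X=np.array([.957,-.290])
def car(x,y,z): return np.array([*(O+x*X+y*Y),z])
def tocar(P): d=np.array(P)[:2]-O; return np.array([d@X,d@Y])
E
python3 -m crank '[-0.9,-0.84,0,-0.062,-0.9,-0.84,0,-0.062,-0.9,-0.84,0,-0.062,-0.9,-0.84,0,-0.062,-0.9,-0.84,0,-0.062,-0.9,-0.84,0,-0.062,-0.9,-0.84,0,-0.062,-0.9,-0.84,0,-0.062]' 85
python3 -c "
from h import *
print(yawof(),delta([.522,-.137,.231]))"
```

```text
time: 0.9
tcp_pos: [0.3268, 0.2434, 0.2313]
orientation: [[-0.956, 0.293, 0.0], [0.293, 0.956, 0.0], [-0.0, 0.0, -1.0]]
contact_force: [-0.2, 0.9, 0.3]
grip_width: 0.991
grip_force: 0.0
72.95260906282975 [-1.193e+00 -1.226e+00  1.000e-03]
```

```bash
python3 -m crank '[-0.95,-0.95,0,0,-0.95,-0.95,0,0,-0.95,-0.95,0,0,-0.95,-0.95,0,0,-0.95,-0.95,0,0,-0.95,-0.95,0,0,-0.95,-0.95,0,0,-0.95,-0.95,0,0,-0.95,-0.95,0,0]' 85
python3 -c "
from h import *
print(yawof(),delta([.5257,-.137,.231]))
a,c=shot('wrist','w0.png'); print(c['pose'])
print([proj(c,car(*p)) for p in [(-27,-147,170),(-62,-147,170),(8,-147,170)] for p in [np.array(p)/1000]])"
```

```text
time: 1.8
tcp_pos: [0.485, -0.0507, 0.2305]
orientation: [[-0.957, 0.29, -0.002], [0.29, 0.957, 0.001], [0.002, 0.0, -1.0]]
contact_force: [-0.6, 0.1, -0.4]
grip_width: 0.998
grip_force: 0.0
73.14595018092798 [-0.256 -0.283 -0.002]
[[ 2.90472853e-01  9.20827016e-01  2.60198247e-01  4.18314134e-01]
 [ 9.56882779e-01 -2.79262622e-01 -7.99233045e-02 -3.08328164e-02]
 [-9.31893147e-04  2.72194772e-01 -9.62241725e-01  3.73864445e-01]
 [ 0.00000000e+00  0.00000000e+00  0.00000000e+00  1.00000000e+00]]
[(np.float64(152.88879874949845), np.float64(290.568438780974)), (np.float64(148.26986263979438), np.float64(246.9650161854941)), (np.float64(157.3563318680473), np.float64(330.0015949152733))]
```

View pics/w0.png

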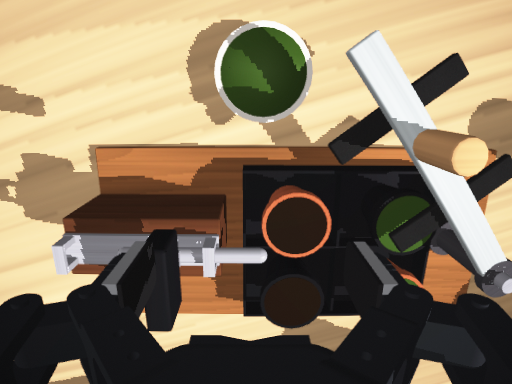

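The wrist view shows the T-grip at (150-180, 231-330), partly behind the left finger, the bolt tip at (266,256) and the knob top at (470,157). I'll check these against the top-view estimates.

Run:
```python
from h import *
c=env.get_calibration('wrist')
for n,p,z in [('knobtop',(470,157),.17),('bolttip',(266,256),.108),('gripfar',(176,231),.17),('gripfar_l',(152,231),.17),('gripnear',(180,328),.17),('board',(97,148),.012),('guidetop far',(205,236),.122),('dish',(263,71),.04),('armend',(365,40),.114),('blockfar',(65,217),.095),('blockfar r',(225,195),.095)]:
    P=onz(c,*p,z); print(n,P.round(4),tocar(P).round(4))
im=cv2.imread('pics/w0.png')[215:345,90:290]; cv2.imwrite('pics/w0c.png',cv2.resize(im,(800,520),interpolation=cv2.INTER_CUBIC))
```

```text
knobtop [0.4938 0.099  0.17  ] [-0.1263  0.0698]
bolttip [ 0.5542 -0.0561  0.108 ] [-0.0235 -0.0611]
gripfar [ 0.4867 -0.1038  0.17  ] [-0.0743 -0.1263]
gripfar_l [ 0.4819 -0.1197  0.17  ] [-0.0742 -0.143 ]
gripnear [ 0.5625 -0.1295  0.17  ] [ 0.0058 -0.1289]
board [ 0.418  -0.2127  0.012 ] [-0.1084 -0.2504]
guidetop far [ 0.5142 -0.0989  0.122 ] [-0.0494 -0.1138]
dish [ 0.3963 -0.0102  0.04  ] [-0.1879 -0.063 ]
armend [0.4009 0.0659 0.114 ] [-0.2056  0.0111]
blockfar [ 0.4686 -0.2279  0.095 ] [-0.0555 -0.2503]
blockfar r [ 0.4917 -0.0759  0.095 ] [-0.0775 -0.0982]
```

View pics/w0c.png

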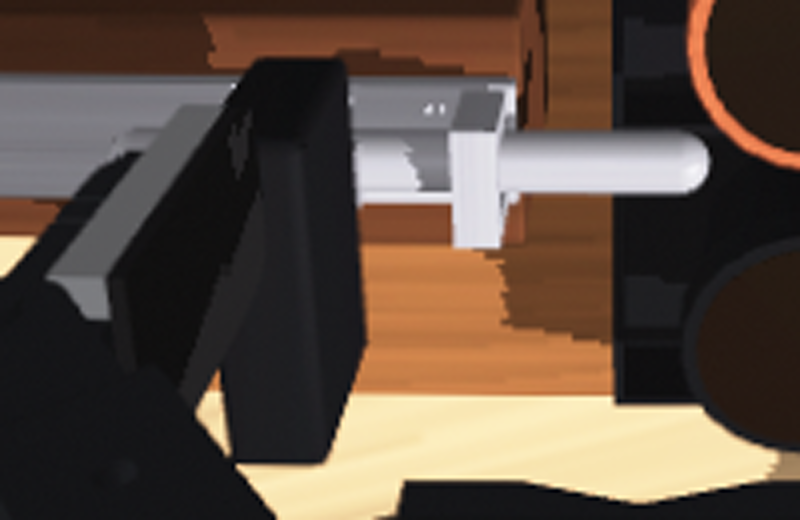

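In the crop, the T-grip's top face has its +y edge running from (303,143) to (328,462). The face nearer the top of the image is the -x end.

Run:
```python
from h import *
c=env.get_calibration('wrist')
a=onz(c,90+303/4,215+143/4,.17);b=onz(c,90+328/4,215+462/4,.17)
d=(b-a)[:2];print(a,b,np.linalg.norm(d),np.degrees(np.arctan2(d[1],d[0])),tocar(a),tocar(b))
m=(a+b)/2; g=m[:2]-.01*Y; print(g,tocar(g)); print(delta([*g,.231]),delta([*g,.131]))
```

```text
[ 0.49859424 -0.11595881  0.17      ] [ 0.5630294  -0.13625416  0.17      ] 0.06755583580690186 -17.4830342780821 [-0.05933406 -0.13454545] [ 0.00821604 -0.13528191]
[ 0.52791182 -0.13567649] [-0.02555901 -0.14491317]
[-0.264 -0.277 -0.001] [-0.265 -0.278  0.399]
```

```bash
python3 -m crank '[-0.265,-0.277,0,0,-0.265,-0.277,0,0,-0.265,-0.277,0,0,-0.265,-0.277,0.2,0,-0.265,-0.277,0.385,0,-0.265,-0.277,0.385,0,-0.265,-0.277,0.385,0]' 85
python3 -m crank '[0,0,0,0,0,0,0,0,0,0,0,0,0,0,0,0,0,0,0,0,0,0,0,0,0,0,0,0]' 0 30
```

```text
time: 2.55
tcp_pos: [0.5278, -0.1354, 0.1362]
orientation: [[-0.958, 0.288, -0.0], [0.288, 0.958, 0.0], [0.0, 0.0, -1.0]]
contact_force: [0.0, 0.3, 1.0]
grip_width: 0.997
grip_force: 0.0
time: 3.25
tcp_pos: [0.5283, -0.1371, 0.1358]
orientation: [[-0.957, 0.29, 0.001], [0.29, 0.957, -0.0], [-0.001, 0.0, -1.0]]
contact_force: [0.7, 1.3, 5.8]
grip_width: 0.231
grip_force: 32.8
```

The opening is 19.7 mm against the 20 mm T-grip, so it is held. Next I slide it back.

```bash
python3 -m crank '[0,-0.04,0,0,0,-0.09,0,0,0,-0.14,0,0,0,-0.19,0,0,0,-0.24,0,0,0,-0.28,0,0,0,-0.28,0,0,0,-0.28,0,0]'
python3 -m crank '[0,-0.02,0,0,0,-0.03,0,0,0,-0.04,0,0,0,-0.05,0,0,0,-0.06,0,0,0,-0.06,0,0]'
```

```text
time: 4.05
tcp_pos: [0.5086, -0.2019, 0.1358]
orientation: [[-0.957, 0.289, 0.003], [0.289, 0.957, 0.005], [-0.001, 0.005, -1.0]]
contact_force: [4.7, 14.3, 7.4]
grip_width: 0.229
grip_force: 33.8
time: 4.65
tcp_pos: [0.5083, -0.2031, 0.1358]
orientation: [[-0.961, 0.278, 0.01], [0.278, 0.96, 0.03], [-0.001, 0.032, -0.999]]
contact_force: [27.2, 90.6, 9.4]
grip_width: 0.226
grip_force: 51.7
```

The force rose to 94 N with no further motion, so that is the end stop after about 69 mm of travel. I'll relieve the force, open and lift, then check.

```bash
python3 -m crank '[0,0.03,0,0,0,0.058,0,0,0,0.058,0,0]'
python3 -m crank '[0,0,0,0,0,0,0,0,0,0,0,0,0,0,-0.1,0,0,0,-0.2,0,0,0,-0.36,0,0,0,-0.36,0,0,0,-0.36,0]' 85
python3 - <<'E'
from h import *
print(env.get_obs()['tcp_pos'],yawof(),tocar(env.get_obs()['tcp_pos']))
t,c=shot('top','top1.png');w,d=shot('wrist','w1.png')
cv2.imwrite('pics/w1c.png',cv2.resize(cv2.imread('pics/w1.png'),(640,480)))
E
```

```text
time: 4.95
tcp_pos: [0.5087, -0.2018, 0.1358]
orientation: [[-0.958, 0.287, 0.002], [0.287, 0.958, 0.003], [-0.001, 0.004, -1.0]]
contact_force: [3.6, 13.4, 4.7]
grip_width: 0.23
grip_force: 34.0
time: 5.75
tcp_pos: [0.5078, -0.205, 0.2256]
orientation: [[-0.957, 0.29, 0.001], [0.29, 0.957, -0.001], [-0.002, -0.0, -1.0]]
contact_force: [0.1, -0.5, -0.8]
grip_width: 0.996
grip_force: 0.0
[ 0.50782573 -0.20504279  0.2255976 ] 73.1131442052125 [-0.02466516 -0.21712169]
```

View pics/w1c.png

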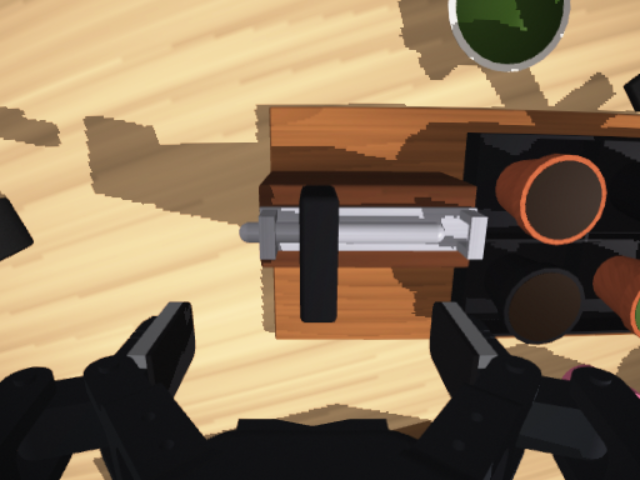

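The bolt is fully retracted: its tip is inside the front guide near (440,232), and the grip is at (318,255) near the rear. Next is the knob.

Run:
```python
from h import *
print(env.get_obs()['q'].round(2) if hasattr(env.get_obs()['q'],'round') else env.get_obs()['q'])
print(delta([.4937,.0975,.2256]), delta([.4937,.0975,.2256])[:2]*.25)
```

```text
[-0.38  0.08  0.15  1.65 -0.   -0.09]
[ 0.402  1.141 -0.006] [0.1005  0.28525]
```

```bash
python3 -m crank '[0.35,0.98,0,-0.81,0.35,0.98,0,-0.81,0.35,0.98,0,-0.81,0.35,0.98,0,-0.81,0.35,0.98,0,-0.81,0.35,0.98,0,-0.81,0.35,0.98,0,-0.81,0.35,0.98,0,-0.81]'
python3 - <<'E'
from h import *
w,c=shot('wrist','w2.png'); cv2.imwrite('pics/w2c.png',cv2.resize(cv2.imread('pics/w2.png'),(640,480)))
print(env.get_obs()['tcp_pos'],yawof(),delta([.4937,.0975,.131]),proj(c,[.4937,.0975,.17]))
E
```

```text
time: 6.65
tcp_pos: [0.4946, 0.0546, 0.2243]
orientation: [[-0.942, -0.335, -0.001], [-0.335, 0.942, -0.001], [0.001, -0.0, -1.0]]
contact_force: [0.1, -0.1, 0.4]
grip_width: 0.994
grip_force: 0.0
[0.49478939 0.05412583 0.2244497 ] 109.51461282504161 [-0.054  0.165  0.374] (np.float64(311.6431867633205), np.float64(229.88818692751028))
```

View pics/w2c.png

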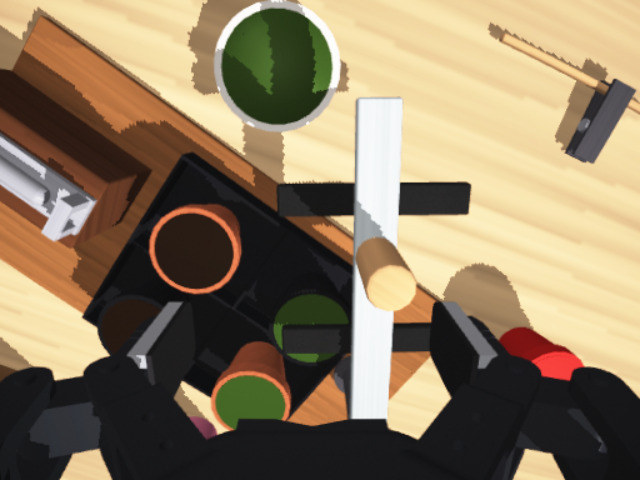

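The knob top is at crop (391,288), full-frame (312.8,230.4), against a prediction of (311.6,229.9), and the arm is parallel to tool x. Descending to grasp.

```bash
python3 -m crank '[-0.054,0.165,0,0,-0.054,0.165,0,0,-0.054,0.165,0.15,0,-0.054,0.165,0.36,0,-0.054,0.165,0.36,0,-0.054,0.165,0.36,0,-0.054,0.165,0.36,0]' 85
python3 -m crank '[0,0,0,0,0,0,0,0,0,0,0,0,0,0,0,0,0,0,0,0,0,0,0,0]' 0 25
python3 - <<'E'
from h import *
o=env.get_obs();p=o['tcp_pos'][:2];print(p,yawof(),o['q'])
for H in [car(0,.16,0)[:2],np.array([.6437,.151])]:
  r=p-H;print(np.linalg.norm(r),np.degrees(np.arctan2(-r@X,-r@Y)))
R=np.array(o['orientation'])
# arc about hinge H fitted so radius .16, waypoints in tool axes
H=(np.array([.6425,.150])); r=p-H; r=r/np.linalg.norm(r)*.16; H=p-r
for a in range(0,61,6):
  t=np.radians(a); q=np.array([[np.cos(t),-np.sin(t)],[np.sin(t),np.cos(t)]])@r+H-p
  print(a,(R[:2,:2].T@q/.25).round(3),round(-t/(np.pi/4),3))
E
```

```text
time: 7.4
tcp_pos: [0.4951, 0.0982, 0.1379]
orientation: [[-0.942, -0.334, 0.003], [-0.334, 0.942, 0.001], [-0.003, -0.001, -1.0]]
contact_force: [-0.6, 0.9, 0.7]
grip_width: 0.994
grip_force: 0.0
time: 8.0
tcp_pos: [0.4939, 0.0988, 0.1356]
orientation: [[-0.942, -0.336, 0.001], [-0.336, 0.942, 0.0], [-0.001, -0.0, -1.0]]
contact_force: [-0.4, 0.6, 5.5]
grip_width: 0.318
grip_force: 26.2
[0.49391769 0.09880774] 109.60535260154153 [ 1.97458207e-01 -3.93577936e-02 -1.37430122e-01  1.47181067e+00
 -2.74320168e-05 -1.44719831e-01]
0.15513106379328434 54.37326502247793
0.15861517156234153 53.93050239472497
0 [0. 0.] -0.0
6 [-0.003 -0.067] -0.133
12 [-0.013 -0.133] -0.267
18 [-0.029 -0.198] -0.4
24 [-0.053 -0.261] -0.533
30 [-0.082 -0.321] -0.667
36 [-0.118 -0.377] -0.8
42 [-0.16 -0.43] -0.933
48 [-0.207 -0.478] -1.067
54 [-0.258 -0.52 ] -1.2
60 [-0.314 -0.558] -1.333
```

Gripped: the opening is 27 mm against the 28 mm knob. Swinging 30° along the arc.

```bash
python3 -m crank '[-0.001,-0.033,0,-0.067,-0.003,-0.067,0,-0.133,-0.007,-0.1,0,-0.2,-0.013,-0.133,0,-0.267,-0.02,-0.165,0,-0.333,-0.029,-0.198,0,-0.4,-0.04,-0.23,0,-0.467,-0.053,-0.261,0,-0.533,-0.067,-0.291,0,-0.6,-0.082,-0.321,0,-0.667,-0.082,-0.321,0,-0.667]'
python3 - <<'E'
from h import *
o=env.get_obs();p=o['tcp_pos'][:2];R=np.array(o['orientation']);print(p,yawof(),'force in tool',(R.T@o['contact_force']).round(1))
p0=np.array([.4939,.0988])
for H in [car(0,.16,0)[:2],np.array([.6437,.151])]:
  r=p-H;print(np.linalg.norm(r),np.degrees(np.arctan2(-r@X,-r@Y)))
E
```

```text
time: 9.1
tcp_pos: [0.542, 0.0306, 0.1357]
orientation: [[-0.646, -0.763, 0.004], [-0.763, 0.646, 0.002], [-0.004, -0.001, -1.0]]
contact_force: [6.9, 6.1, 2.4]
grip_width: 0.318
grip_force: 26.0
[0.54200249 0.03064313] 139.7301541270393 force in tool [-9.1 -1.4 -2.4]
0.1539580940242815 23.061564207185352
0.15756953763086826 23.338287644935114
```

```bash
python3 -m crank '[-0.005,-0.033,0,-0.067,-0.007,-0.067,0,-0.133,-0.011,-0.1,0,-0.2,-0.017,-0.133,0,-0.267,-0.024,-0.165,0,-0.333,-0.033,-0.198,0,-0.4,-0.044,-0.23,0,-0.467,-0.044,-0.23,0,-0.467]'
python3 -m crank '[0,-0.011,0,-0.022,0,-0.022,0,-0.044,-0.001,-0.033,0,-0.067,-0.001,-0.033,0,-0.067]'
python3 - <<'E'
from h import *
o=env.get_obs();p=o['tcp_pos'][:2];R=np.array(o['orientation']);print(p,yawof(),'force in tool',(R.T@o['contact_force']).round(1),tocar(p))
for H in [car(0,.16,0)[:2],np.array([.6437,.151])]:
  r=p-H;print(np.linalg.norm(r),np.degrees(np.arctan2(-r@X,-r@Y)))
E
```

```text
time: 9.9
tcp_pos: [0.5927, 0.0022, 0.1356]
orientation: [[-0.329, -0.944, 0.003], [-0.944, 0.329, 0.003], [-0.003, -0.002, -1.0]]
contact_force: [3.8, 7.3, 4.8]
grip_width: 0.321
grip_force: 26.2
time: 10.3
tcp_pos: [0.598, 0.0007, 0.1355]
orientation: [[-0.28, -0.96, -0.002], [-0.96, 0.28, 0.004], [-0.003, 0.003, -1.0]]
contact_force: [-6.2, 10.8, 8.6]
grip_width: 0.316
grip_force: 26.8
[0.59796132 0.0006702 ] 163.7479169682304 force in tool [-8.6  8.9 -8.6] [0.00193782 0.00588497]
0.15412298621858975 -0.7204300455366478
0.1571339387444607 0.06427761172723974
```

```bash
python3 -m crank '[0,-0.01,0,0,0,-0.02,0,0,0,-0.02,0,0]'
python3 -m crank '[0,-0.01,0,0,0,-0.015,0,0,0,-0.015,0,0]'
```

```text
time: 10.6
tcp_pos: [0.5981, 0.0007, 0.1353]
orientation: [[-0.279, -0.96, -0.011], [-0.96, 0.279, 0.006], [-0.003, 0.012, -1.0]]
contact_force: [-32.4, 17.9, 18.2]
grip_width: 0.324
grip_force: 30.9
time: 10.9
tcp_pos: [0.5983, 0.0006, 0.1351]
orientation: [[-0.278, -0.96, -0.018], [-0.96, 0.278, 0.008], [-0.003, 0.019, -1.0]]
contact_force: [-50.9, 22.6, 24.5]
grip_width: 0.323
grip_force: 37.6
```

The stop is reached: force is rising with no motion. Relieve, open, lift and look.

```bash
python3 -m crank '[0,0.02,0,0,0,0.034,0,0,0,0.034,0,0]'
python3 -m crank '[0,0,0,0,0,0,0,0,0,0,0,0,0,0,-0.1,0,0,0,-0.25,0,0,0,-0.38,0,0,0,-0.38,0,0,0,-0.38,0]' 85
python3 - <<'E'
from h import *
w,d=shot('wrist','w3.png'); t,c=shot('top','top3.png')
cv2.imwrite('pics/w3c.png',cv2.resize(cv2.imread('pics/w3.png'),(640,480)))
print(env.get_obs()['tcp_pos'],yawof(),delta([.508,-.2045,.231]))
E
```

```text
time: 11.2
tcp_pos: [0.5979, 0.0007, 0.1353]
orientation: [[-0.28, -0.96, -0.001], [-0.96, 0.28, 0.004], [-0.003, 0.002, -1.0]]
contact_force: [-5.9, 10.5, 6.3]
grip_width: 0.32
grip_force: 26.8
time: 12.0
tcp_pos: [0.5994, -0.0017, 0.2303]
orientation: [[-0.282, -0.959, 0.001], [-0.959, 0.282, -0.0], [-0.0, -0.001, -1.0]]
contact_force: [0.1, -0.4, -0.2]
grip_width: 0.994
grip_force: 0.0
[ 0.59867924 -0.001592    0.2285985 ] 163.63351531059956 [ 0.881  0.119 -0.009]
```

View pics/w3c.png

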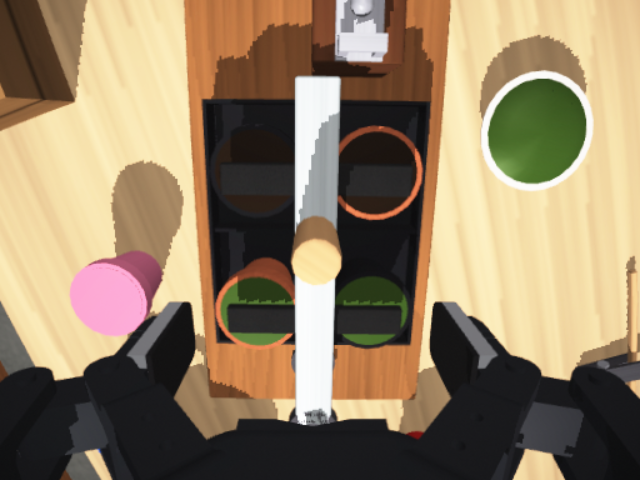

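The arm lies along the middle of the tray, parallel to its sides at columns 295-340, with the pots standing and the bolt lane to its right. Returning to the T-grip.

```bash
python3 -m crank '[0.881,0.119,0,1,0.881,0.119,0,1,0.881,0.119,0,1,0.881,0.119,0,1,0.881,0.119,0,1,0.881,0.119,0,1,0.881,0.119,0,1]' 85
python3 -m crank '[0,0,0,1,0,0,0,1,0,0,0,1,0,0,0,1,0,0,0,1,0,0,0,1,0,0,0,1]'
python3 - <<'E'
from h import *
print(env.get_obs()['tcp_pos'],yawof(),delta([.508,-.2045,.1355]))
E
```

```text
time: 12.8
tcp_pos: [0.5076, -0.2051, 0.2287]
orientation: [[-0.879, -0.477, -0.002], [-0.477, 0.879, 0.001], [0.001, 0.002, -1.0]]
contact_force: [1.2, -0.9, -0.1]
grip_width: 0.993
grip_force: 0.0
time: 13.5
tcp_pos: [0.5084, -0.2037, 0.2291]
orientation: [[-0.96, 0.28, -0.001], [0.28, 0.96, 0.001], [0.001, 0.0, -1.0]]
contact_force: [-0.1, -0.3, -0.1]
grip_width: 0.991
grip_force: 0.0
[ 0.50841682 -0.20371858  0.22910791] 73.76062047070138 [ 0.    -0.004  0.374]
```

```bash
python3 -m crank '[0,-0.004,0.18,0.013,0,-0.004,0.37,0.013,0,-0.004,0.37,0.013,0,-0.004,0.37,0.013]' 85
python3 -m crank '[0,0,0,0,0,0,0,0,0,0,0,0,0,0,0,0,0,0,0,0,0,0,0,0]' 0 35
python3 -m crank '[0,0.04,0,0,0,0.09,0,0,0,0.14,0,0,0,0.19,0,0,0,0.24,0,0,0,0.29,0,0,0,0.29,0,0,0,0.29,0,0]'
```

```text
time: 13.9
tcp_pos: [0.5078, -0.2049, 0.1379]
orientation: [[-0.957, 0.29, -0.001], [0.29, 0.957, 0.001], [0.001, 0.0, -1.0]]
contact_force: [0.4, -0.4, 1.2]
grip_width: 1.0
grip_force: 0.0
time: 14.5
tcp_pos: [0.5096, -0.2024, 0.139]
orientation: [[-0.957, 0.289, 0.004], [0.289, 0.957, 0.006], [-0.002, 0.006, -1.0]]
contact_force: [5.4, 19.0, 8.2]
grip_width: 0.228
grip_force: 39.8
time: 15.3
tcp_pos: [0.53, -0.1355, 0.1391]
orientation: [[-0.957, 0.29, 0.002], [0.29, 0.957, -0.0], [-0.002, 0.001, -1.0]]
contact_force: [-0.3, 3.0, 8.2]
grip_width: 0.226
grip_force: 40.0
```

```bash
python3 -m crank '[0,0.015,0,0,0,0.03,0,0,0,0.045,0,0,0,0.055,0,0,0,0.055,0,0]'
python3 -m crank '[0,0.01,0,0,0,0.02,0,0,0,0.02,0,0]'
```

```text
time: 15.8
tcp_pos: [0.5331, -0.1253, 0.1391]
orientation: [[-0.956, 0.293, 0.001], [0.293, 0.956, -0.006], [-0.002, -0.005, -1.0]]
contact_force: [-4.8, -13.2, 7.8]
grip_width: 0.224
grip_force: 40.4
time: 16.1
tcp_pos: [0.5333, -0.1249, 0.1391]
orientation: [[-0.955, 0.296, -0.002], [0.296, 0.955, -0.014], [-0.002, -0.014, -1.0]]
contact_force: [-12.2, -38.1, 8.6]
grip_width: 0.226
grip_force: 41.0
```

Travel is 81 mm and force is building, so this is the forward end stop. Relieve, release, lift and verify.

```bash
python3 -m crank '[0,-0.015,0,0,0,-0.024,0,0,0,-0.024,0,0]'
python3 -m crank '[0,0,0,0,0,0,0,0,0,0,0,0,0,0,-0.1,0,0,0,-0.25,0,0,0,-0.42,0,0.2,-0.3,-0.42,0,0.2,-0.3,-0.42,0,0.2,-0.3,-0.42,0,0.2,-0.3,-0.42,0]' 85
python3 - <<'E'
from h import *
w,d=shot('wrist','w4.png')
s,c=shot('side','side4.png'); t,c=shot('top','top4.png')
a=cv2.resize(cv2.imread('pics/w4.png'),(480,360)); b=cv2.resize(cv2.imread('pics/side4.png')[145:285,185:350],(320,272))
f=np.zeros((600,800,3),np.uint8); f[:360,:480]=a; f[:272,480:]=b; f[280:540,480:]=cv2.resize(cv2.imread('pics/top4.png')[140:270,180:340],(320,260)); f=f[:560]
cv2.imwrite('pics/fin.png',f)
E
```

```text
time: 16.4
tcp_pos: [0.5331, -0.1254, 0.1391]
orientation: [[-0.956, 0.293, 0.002], [0.293, 0.956, -0.003], [-0.002, -0.002, -1.0]]
contact_force: [-3.3, -6.6, 7.2]
grip_width: 0.223
grip_force: 41.0
time: 17.4
tcp_pos: [0.463, -0.1813, 0.2428]
orientation: [[-0.956, 0.293, 0.001], [0.293, 0.956, 0.0], [-0.001, 0.0, -1.0]]
contact_force: [0.4, 0.2, -0.1]
grip_width: 0.997
grip_force: 0.0
```

View pics/fin.png

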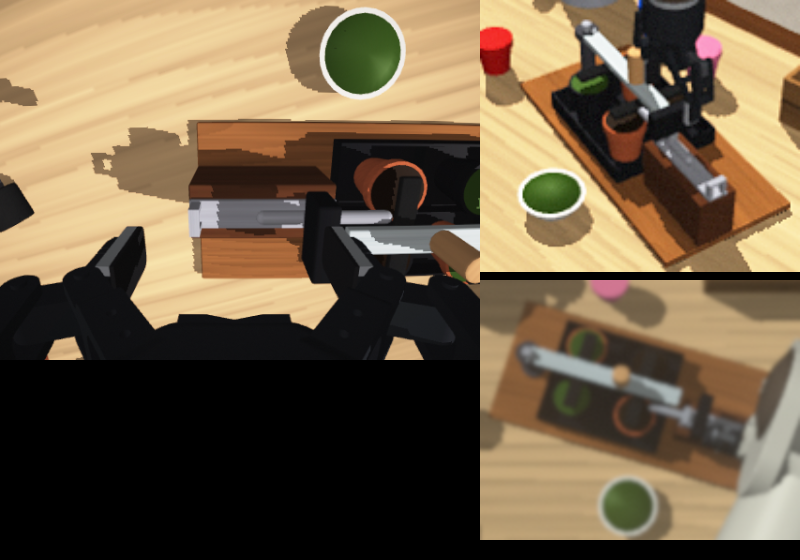

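The final views show the bolt running past the arm's free end with its tip at about (390,217) in the wrist view. The T-grip is against the front guide, the arm is along the middle, the pots are upright and the dish is in place. The robot is clear, so I'm handing in.

```bash
python3 -c "
from station import env
print(env.finish_job())"
```

```text
the job is handed in; nothing more can be done
None
```

The pot carrier is ready to carry and the job is handed in: the bolt was drawn back to its end stop, the arm swung in to its stop, and the bolt slid forward to hold it, with the pots and the dish seen undisturbed in the last pictures.

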